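Press a stick bundle flat through the guard window

TASK

With closed fingertips, slide the blue-banded bundle of lolly sticks along the green feed table of the yellow-guarded press until it is fully home against the end stop; do not pinch or lift it. Then reach down through the window in the guard's roof and press the red lever firmly down until the presser foot bears on the sticks, keep it down for two seconds, let it spring back up and come away. Never touch the yellow guard, work the lever only when the bundle is home, leave the bundle home, and leave the other things on the table where they are.

Things in the scene. Friction and masses are not known exactly. Their poses are not given: they have to be found in the camera images.
- press: Fixed bench press. Origin: underside, below the guard's centre; x = feed direction, toward the guard, z up. Green feed table: x -215 to +60, y +-62 mm, top at z = 6 mm. Two steel side rails 9 mm high on it, x -113 to +2 mm, inner faces y = +-31 mm; before x = -113 mm the table is open. Black end stop under the guard, face at x = +3 mm.
- guard: Yellow fence of the press, not to be touched; origin and axes of the press. Outside x, y +-60 mm, posts at the corners, thin bars on the sides from z = 43 mm up (take the sides as closed there); flat roof frame from z = 92 to 100 mm (corner screw heads to 103 mm) with a square window of 90 x 90 mm (x, y +-45 mm), open above.
- guard_window (a point): Centre of the guard's window, level with the top face of the roof frame (100 mm above the table). To the right of the press stands a big crate of sticks, 0.32 m high: its near left corner is at about x = 0.57, y = 0.06 m, its front runs to the right and away from there, its left side runs back; come round it.
- press_stop (a point): Middle of the end stop's face (the face looks along the press's -x), 12 mm above the table top.
- lever (a joint): Angle of the red lever: 0 = up (rest), grows as the paddle is pressed down; limit 0.42 rad, but on a bundle that is home it stops at about 0.26 to 0.30 rad. Spring return: 3 N on the paddle starts it, 6 N holds it at 0.26 rad; each N beyond that puts about 0.9 N on the sticks. Press with 12 to 20 N in all.
- lever_pad (a point): Top of the red rounded bar (16 mm thick, 36 mm long along press y) on the lever's red paddle (36 x 36 mm, 9 mm lower than the bar's top): the place to press. At rest 84 mm above the table top, 16 mm below the guard's top, at x = -5 mm, y = 0 of the press. It sinks about 12 mm, almost straight, until the foot meets the sticks. Hinge along press y, 47 mm further along press +x, 6 mm lower.
- foot: Presser foot of the press, black rubber, 32 x 46 mm, on a steel stem, over press x = -38 to -6 mm; origin centre of its underside, 30 mm above the work table with the lever up. The lever drives it straight down, 5 mm for each 0.1 rad; the sticks of a bundle that is home lie under it, their top at about 17 mm.
- bundle: Bundle of pale lolly sticks in blue bands, loose, 22 g: 53 mm wide (x), 115 mm long (y from -57 to +58 mm), 12 mm thick; origin centre of underside. Lies flat on the feed table, +y end toward the stop and between the rails, 30 to 55 mm short of it. Home: that end touches the stop, origin at x = -55 mm of the press (6 mm short still counts).
- other_bundle: Bystander: bundle of lolly sticks in red bands, 35 x 117 x 14 mm, origin centre of underside.
- cup_a: Bystander: stainless lolly mould standing on its rim, 38 x 64 x 95 mm, origin centre of underside.
- cup_b: Bystander: stainless lolly mould like the other, 38 x 64 x 95 mm, origin centre of underside.
- topping_tub: Bystander: clear tub with blue lid, 89 x 129 x 60 mm, origin centre of underside.

How it is judged (in metres and radians):
On the way, in this order (a step that is already met when the one before it is completed fails the run):
1. the bundle lies home against the end stop (x of bundle in the frame of press above -0.061 m and angle between the y axis of bundle and the x axis of press, either way round below 0.12 rad and z of bundle in the frame of press below 0.012 m), for 0.2 s.
2. the lever is pressed through the window and the foot bears on the sticks with more than 3 N for 1.2 s (all of step 1 and contact force between foot and bundle above 3 N and value of joint lever above 0.2 rad), for 1.2 s.
At the end, for the whole second after the job is handed in: The bundle lies flat and at rest on the feed table, within 6 mm of the home position against the end stop and within 0.12 rad of straight, and the lever is back up (under 0.06 rad) (all of step 1 and value of joint lever below 0.06 rad and linear speed of bundle below 0.02 m/s); the robot touches nothing.
It fails at once if the yellow guard is touched (more than 0.5 N) (contact force between any of the arm, the fingers and guard above 0.5 N).
It fails at once if the bundle is lifted more than 12 mm off the feed table or tipped (z of bundle in the frame of press above 0.018 m or angle between bundle's own z axis and vertical above 0.25 rad).
It fails at once if the lever is worked while the bundle is not home (value of joint lever above 0.1 rad and x of bundle in the frame of press below -0.065 m).
It fails at once if another thing on the table is moved more than 20 mm (distance of any of topping_tub, other_bundle, cup_a, cup_b from where it was at the start of the episode above 0.02 m).
It also fails if it takes over 61 s, if anything falls off the work surface, if the arm or the gripper's body presses on something with over 40 N, if the wrist force passes 120 N, or if a joint passes its speed limit or range.

ROBOT

A 7-joint arm with a two-finger parallel gripper is mounted at the origin on a cart in front of the work surface, level with it; the furniture and walls round the work are solid. World frame = base frame: x ahead of the robot, y to its left, z up, the work surface at z = 0. Lengths are in mm, angles in rad, forces in N, time in s.
With the tool pointing down it reaches from about 425 to 950 mm from the base axis. Payload 4.7 kg.
Tool frame: the origin (TCP) lies at the very end of the fingers, on their centre line; the grasp point (between the pads) lies 19 mm behind it; z points along the fingers, y is the line along which they close (so a half turn about z gives the same grasp; the last joint's range is limited). The gripper opens to 87 mm and grips with 3 to 60 N. Pads are 19 mm wide; open, the fingers measure 117 mm over their backs; the gripper's body (75 mm by 190 mm) begins 51 mm behind the grasp point.
Start: joints at [-1.142, 0.469, -0.049, 1.532, 0.024, 1.141, -0.082], TCP at [298.298, 605.531, 222.573] pointing down, gripper open.
Joint ranges: [-2.59, 2.59], [-0.33, 1.99], [-1.39, 1.29], [0.1, 2.45], [-1.04, 4.18], [0.21, 1.99], [-2.66, 2.66]. Speed limits (rad/s): [2.57, 2.57, 3.14, 3.14, 3.14, 3.14, 3.14].

INTERFACE

Orientations are given as [roll, pitch, yaw] about the fixed x, y, z axes, in that order (R = Rz(yaw) Ry(pitch) Rx(roll)).
In Python, from bench import arm gives the robot as it stands.
- The arm moves only by the tool carry_out, never from a script. Its argument "deltas" is a list that holds one entry, the list of rows, each a list of 7 numbers: the shift along the tool's x, y, z in m, then the turn, a rotation vector about the tool's x, y, z in degrees, then the finger opening in m, from 0 to 0.087. In form: [[[dx, dy, dz, rx, ry, rz, fingers], ...]]. A call has exactly 8 rows; each row is the pose to reach, as a shift and turn from the pose commanded when the call began, along the tool's axes at that moment; what a row does not reach only later rows make up. A row lasts 1/12 s, in which the tool goes at most 41.7 mm and 7.16 degrees, less where a joint would pass 70% of its speed; a pose out of reach is approached as far as the arm can. A call with a gripper value outside its range is refused whole. The fingers move at their own pace and stop on an object; "squeeze" is the grip in N (left out, the last holds). Time passes only in rows, so rows that repeat a pose let the fingers close, or fill a call up. It gives the time, the measured TCP pose, the force, the opening and the grip force at its end, in the units of the state.
- arm.read_state(): the state, without advancing time (a new reading comes with each control period).
- arm.capture(name): name is "side" or "top"; returns the picture (400x640x3 uint8, blue, green, red); there is no depth.
- arm.camera_params(name): a dict with "intrinsics" (3x3 intrinsics, pixels), "k1" (the pictures are not rectified: a ray, as slopes to the right and down, at radius r is drawn at 1 + k1 r^2 times it, then the intrinsics apply), "xyz" and "rotation" of the camera in the world. Camera axes: x right, y up, looking along -z (the intrinsics and any distortion apply to the point x, -y, -z); pixel columns grow to the right and rows downward; lengths in mm; the calibration is good to about 2 mm. A picture is of the moment at which its call begins. camera_params takes no time and is no camera call.
- arm.hand_in(): hands the job in; it is judged then, once.
The state is a dict: "time_s": time; "joint_positions": joint angles; "qd": joint speeds; "joint_torque": joint torques, N m; "ee_pos": TCP position; "tcp_rot": TCP orientation; "ft_force": force on the tool from outside, world axes, zero at the start; "wrist_torque": the same for the moment, N m; "opening": finger opening in mm; "grasp_force": force on a finger pad.
Only numpy, scipy, OpenCV 4.12 (cv2) and the standard library are available. Lean on these libraries where they do the work, as an engineer would, in place of code of your own. Each camera call takes 0.05 s, during which the arm holds its last target. There are 200 camera calls.

## Working session

There is one attempt and no reset: what is moved stays moved. The work goes in short steps, Python scripts to look and compute and a tool call to move; the robot and the scene stay as the last step left them, time stands still between calls to the robot, and variables do not carry over. Pictures are saved under pics/ and viewed, at most 10 in all, crops included, and the job is handed in when it is done.

Besides the shell and the picture viewer there is one more tool, called after ">>>" by a JSON object that holds its "name" and its "arguments", one argument or row to a line. carry_out: Moves the arm, as the interface text tells. Its arguments: {"type":"object","properties":{"deltas":{"type":"array","items":{"type":"array","items":{"type":"array","items":{"type":"number"}}}},"squeeze":{"type":"number"}},"required":["deltas"]}

```bash
mkdir -p pics
python3 - <<'E'
from bench import arm
import cv2
for n in("side","top"):
    cv2.imwrite(f"pics/{n}0.png",arm.capture(n)); p=arm.camera_params(n); print(n,p)
s=arm.read_state();print(s)
E
```

```text
side {'intrinsics': array([[398.62146508,   0.        , 322.29718778],
       [  0.        , 398.62146508, 199.82117957],
       [  0.        ,   0.        ,   1.        ]]), 'k1': -0.10200222732425289, 'xyz': array([555.02704822, 837.57775635, 731.31278361]), 'rotation': array([ 0.91222926, -0.01867385, -3.08033586])}
top {'intrinsics': array([[374.23134416,   0.        , 317.43737995],
       [  0.        , 374.23134416, 200.6254274 ],
       [  0.        ,   0.        ,   1.        ]]), 'k1': -0.0025563008682361393, 'xyz': array([ 434.38496271,   -4.93245515, 1003.24429525]), 'rotation': array([ 0.1580742 , -0.00407023, -1.59618776])}
{'time_s': 0.1, 'joint_positions': array([-1.14193965,  0.46935452, -0.04856468,  1.53356368,  0.02411945,
        1.14098757, -0.0823096 ]), 'qd': array([-0.00017942, -0.00082642,  0.00085669, -0.00318902,  0.00133351,
        0.00132101, -0.00043233]), 'joint_torque': array([ 9.24851556e-04, -5.09171963e+01, -8.11825949e-02, -2.36830384e+01,
       -6.15179865e-02,  3.44555592e-02,  7.43651685e-05]), 'ee_pos': array([298.08222826, 605.02635697, 221.61307065]), 'tcp_rot': array([-3.13986793e+00,  9.05738650e-05,  2.68383635e+00]), 'ft_force': array([ 0.44569691, -0.18002216,  0.37456229]), 'wrist_torque': array([-0.03029199, -0.0164464 , -0.00882909]), 'grasp_force': 0.0, 'opening': 86.64148889588293}
```

View pics/side0.png

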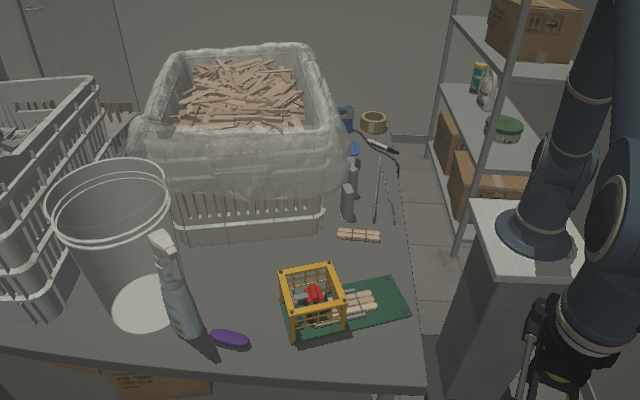

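View pics/top0.png

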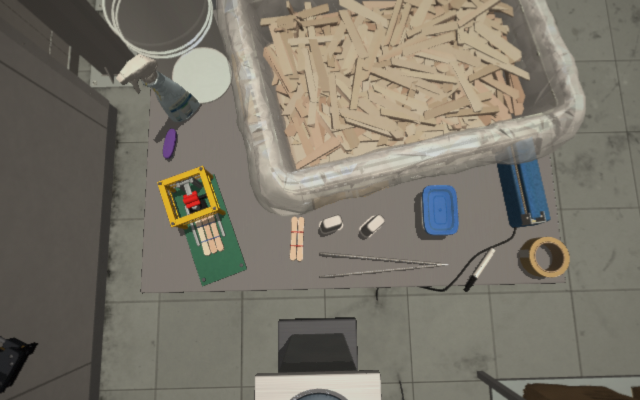

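The side view shows the press at about (312,300), with the feed table running right towards the robot. In the top view the guard is at (189,196), the lever at (192,203), the bundle at (208,235), and the table's near end at (222,275).

```bash
cat > h.py <<'E'
import numpy as np, cv2
from scipy.spatial.transform import Rotation as R
from bench import arm
P={n:arm.camera_params(n) for n in("side","top")}
def rays(n,px):
    p=P[n]; K=p["intrinsics"]
    u=cv2.undistortPoints(np.float64(px).reshape(-1,1,2),K,np.array([p["k1"],0,0,0.]))[:,0]
    d=np.c_[u[:,0],-u[:,1],-np.ones(len(u))]
    return p["xyz"],R.from_euler("xyz",p["rotation"]).apply(d)
def onplane(n,px,z):
    o,d=rays(n,px); return (o+d*((z-o[2])/d[:,2])[:,None])[:,:2]
def project(n,X):
    p=P[n]; c=R.from_euler("xyz",p["rotation"]).inv().apply(np.atleast_2d(X)-p["xyz"])
    c=c*[1,-1,-1]; K=p["intrinsics"]
    return cv2.projectPoints(c,np.zeros(3),np.zeros(3),K,np.array([p["k1"],0,0,0.]))[0][:,0]
def masks(im):
    h=cv2.cvtColor(im,cv2.COLOR_BGR2HSV); r=lambda a,b:cv2.inRange(h,a,b)
    return dict(green=r((60,90,30),(90,255,255)),yellow=r((18,150,90),(32,255,255)),
      red=r((0,190,90),(5,255,255))|r((175,190,90),(180,255,255)),wood=r((5,30,120),(20,150,255)),blue=r((95,120,50),(125,255,255)))
E
python3 - <<'E'
from h import *
im=cv2.imread("pics/top0.png"); m=masks(im)
roi=np.zeros(m["green"].shape,np.uint8); roi[150:295,140:262]=255
for k in m: m[k]&=roi; print(k,cv2.countNonZero(m[k]))
# green
c=max(cv2.findContours(m["green"],0,2)[0],key=cv2.contourArea)
pl=onplane("top",c[:,0],6); 
print("green rect",cv2.minAreaRect(np.float32(pl)), cv2.approxPolyDP(np.float32(pl)[:,None],8,True)[:,0])
y=m["yellow"]; cs,hi=cv2.findContours(y,cv2.RETR_CCOMP,2)
for c,h in zip(cs,hi[0]):
    if cv2.contourArea(c)>60: 
        q=onplane("top",c[:,0],100); print("yellow",h[3],cv2.minAreaRect(np.float32(q)))
ys=np.argwhere(m["red"])[:,::-1]; print("red",ys.min(0),ys.max(0),onplane("top",[ys.mean(0)],88))
a=cv2.resize(im[150:295,140:262],None,fx=4,fy=4,interpolation=cv2.INTER_CUBIC)
b=cv2.imread("pics/side0.png")[250:350,265:425]; b=cv2.resize(b,None,fx=2,fy=2,interpolation=cv2.INTER_CUBIC)
o=np.zeros((580,800,3),np.uint8); o[:,:488]=a; o[:200,488:800]=b[:,:312]; cv2.imwrite("pics/c1.png",o)
E
```

```text
green 2216
yellow 1303
red 178
wood 2701
blue 0
green rect ((521.5447998046875, 279.3525695800781), (262.94500732421875, 120.94564819335938), 19.390764236450195) [[665.2966  266.92783]
 [648.7462  272.0522 ]
 [585.0464  249.36134]
 [571.0783  233.06175]
 [560.66406 248.98334]
 [506.7404  232.22876]
 [504.41953 245.46199]
 [528.5739  253.81175]
 [469.86865 234.39207]
 [450.21005 284.08853]
 [479.66855 311.11752]
 [535.8476  331.1898 ]
 [522.75824 341.44736]
 [396.34918 298.58536]
 [395.95395 282.94177]
 [380.8859  293.02222]
 [419.0944  181.3593 ]]
yellow -1 ((596.7429809570312, 302.2010192871094), (124.89076232910156, 125.99015045166016), 19.445825576782227)
yellow 5 ((598.4140625, 305.36395263671875), (93.24064636230469, 91.87630462646484), 20.246976852416992)
red [183 191] [199 207] [[590.32389409 300.01122111]]
```

View pics/c1.png

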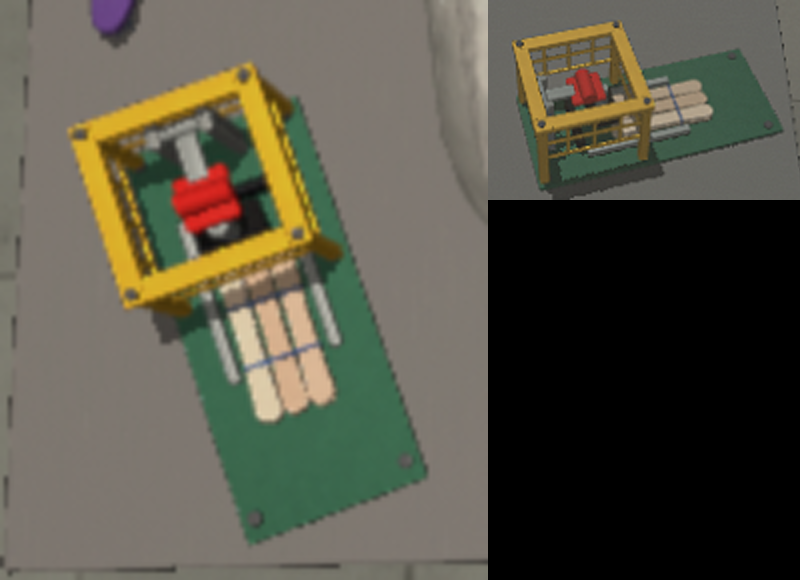

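Run:
```python
from h import *
t=np.array([[244,75],[80,133],[130,295],[297,233]]);t=(t+.5)/4-.5+[140,150]
s=np.array([[129,25],[31,44],[53,125],[159,101]]);s=(s+.5)/2-.5+[265,250]
# order match in side view: by nearest on plane
a=onplane("top",t,102); b=onplane("side",s,102)
print(a.round(1),a.mean(0)); print(b.round(1),b.mean(0))
for q in(a,b): print(cv2.minAreaRect(np.float32(q)))
# near table end and bundle tips in press frame
C=(a.mean(0)+b.mean(0))/2
for yaw in(19.0,19.5,20):
    A=np.radians(yaw); M=np.array([[np.cos(A),np.sin(A)],[-np.sin(A),np.cos(A)]])
    f=lambda p,z:((onplane("top",(np.array(p)+.5)/4-.5+[140,150],z)-C)@M.T).round(1).tolist()
    print(yaw,"C",C,"end",f([[250,544],[428,478]],6),"rails",f([[233,382],[335,344]],15),"tips",f([[267,421],[295,412],[322,405]],12),"bands",f([[246,371],[320,345],[236,307],[300,285]],18))
    print(" red bar ctr",f([[206,196]],84))
```

```text
[[665.7 274.2]
 [631.6 373.8]
 [531.  339.6]
 [566.3 239.7]] [598.65217354 306.81115174]
[[564.7 242.7]
 [665.8 278.2]
 [630.5 378.4]
 [530.5 342.2]] [597.90431002 310.38628255]
((598.4298095703125, 306.67120361328125), (106.21639251708984, 105.9783706665039), 18.891752243041992)
((597.6566772460938, 310.5180969238281), (107.09500885009766, 106.24140167236328), 19.395282745361328)
19.0 C [598.27824178 308.59871714] end [[-214.7, 57.0], [-215.1, -65.0]] rails [[-112.2, 33.1], [-111.9, -37.2]] tips [[-143.7, 20.8], [-144.6, 1.8], [-146.4, -16.1]] bands [[-108.8, 22.2], [-109.5, -28.4], [-66.5, 15.6], [-67.3, -28.4]]
 red bar ctr [[-6.8, -5.2]]
19.5 C [598.27824178 308.59871714] end [[-214.2, 58.9], [-215.6, -63.1]] rails [[-111.9, 34.1], [-112.2, -36.3]] tips [[-143.5, 22.1], [-144.5, 3.1], [-146.6, -14.9]] bands [[-108.6, 23.1], [-109.8, -27.5], [-66.3, 16.2], [-67.6, -27.8]]
 red bar ctr [[-6.8, -5.1]]
20 C [598.27824178 308.59871714] end [[-213.7, 60.7], [-216.2, -61.3]] rails [[-111.6, 35.1], [-112.5, -35.3]] tips [[-143.3, 23.3], [-144.5, 4.4], [-146.7, -13.6]] bands [[-108.4, 24.1], [-110.0, -26.5], [-66.2, 16.8], [-67.8, -27.2]]
 red bar ctr [[-6.8, -5.1]]
```

```bash
cat >> h.py <<'E'
C=np.array([598.5,307.2]); YAW=19.3
def delta(x,y,z):
    "tool-axis move (m, deg) from measured pose to press-frame x,y,z (mm), tool down, tool x = press -x"
    s=arm.read_state(); R0=R.from_euler("xyz",s["tcp_rot"]); Rp=R.from_euler("z",YAW,degrees=True)
    W=np.r_[C,0]+Rp.apply([x,y,z]); Rt=R.from_euler("xyz",[180,0,YAW+180],degrees=True)
    cur=Rp.inv().apply(s["ee_pos"]-np.r_[C,0])
    print("t",round(s["time_s"],2),"press",cur.round(1),"f",s["ft_force"].round(1),"open",round(s["opening"],1))
    print("d",(R0.inv().apply(W-s["ee_pos"])/1000).round(4),(R0.inv()*Rt).as_rotvec(degrees=True).round(2))
E
python3 -c "
from h import *
delta(-185,0,110);delta(-185,0,12)"
```

```text
t 0.1 press [-185.1  380.4  221.6] f [ 0.4 -0.2  0.4] open 86.6
d [-0.2715 -0.2662  0.1121] [-1.000e-01 -3.000e-02 -4.553e+01]
t 0.1 press [-185.1  380.4  221.6] f [ 0.4 -0.2  0.4] open 86.6
d [-0.2715 -0.2661  0.2101] [-1.000e-01 -3.000e-02 -4.553e+01]
```

>>> {"name": "carry_out", "arguments": {
  "deltas": [
    [[-0.02,-0.02,0,0,0,-5,0],[-0.045,-0.044,0.005,0,0,-11,0],[-0.07,-0.07,0.01,0,0,-17,0],[-0.1,-0.098,0.02,0,0,-23,0],[-0.13,-0.128,0.03,0,0,-29,0],[-0.16,-0.157,0.04,0,0,-35,0],[-0.19,-0.187,0.05,0,0,-40,0],[-0.215,-0.21,0.06,0,0,-45.5,0]]
  ],
  "squeeze": 10
}}

```text
time_s: 0.77
ee_pos: [398.5, 319.9, 162.2]
tcp_rot: [-3.141, 0.0, -2.801]
ft_force: [0.7, 0.1, -0.2]
opening: 41.7
grasp_force: 0.0
```

```bash
python3 -c "
from h import *
delta(-185,0,50)"
```

```text
t 0.77 press [-184.6   78.1  162.2] f [ 0.7  0.1 -0.2] open 41.7
d [ 0.0008 -0.0781  0.1122] [-0.01  0.01  0.24]
```

>>> {"name": "carry_out", "arguments": {
  "deltas": [
    [[0,-0.015,0.01,0,0,0,0],[0,-0.03,0.03,0,0,0,0],[0,-0.045,0.05,0,0,0,0],[0,-0.06,0.07,0,0,0,0],[0,-0.07,0.09,0,0,0,0],[0,-0.078,0.11,0,0,0,0],[0,-0.078,0.112,0,0,0,0],[0,-0.078,0.112,0,0,0,0]]
  ]
}}

```text
time_s: 1.43
ee_pos: [423.3, 247.8, 49.6]
tcp_rot: [-3.141, -0.003, -2.806]
ft_force: [0.2, 1.0, 0.7]
opening: 0.7
grasp_force: 0.0
```

```bash
python3 -c "
from h import *
delta(-185,0,12)
o=[]
for n,c in(('top',(150,300,130,290)),('side',(240,360,260,460))):
    im=arm.capture(n)[c[0]:c[1],c[2]:c[3]]; o.append(cv2.resize(im,(400,int(im.shape[0]*400/im.shape[1])),interpolation=cv2.INTER_CUBIC))
h=max(i.shape[0] for i in o); cv2.imwrite('pics/c2.png',np.hstack([np.pad(i,((0,h-i.shape[0]),(0,0),(0,0))) for i in o]))"
```

```text
t 1.43 press [-185.     1.9   49.6] f [0.2 1.  0.7] open 0.7
d [-0.0001 -0.0018  0.0376] [-0.03 -0.17 -0.08]
```

View pics/c2.png

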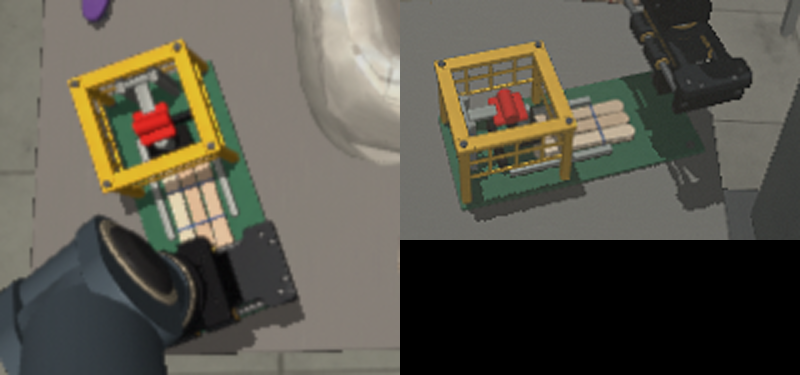

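The gripper hangs over the open table end (left picture, 230,270), behind the bundle's near tips (210,245). I'll lower it and start the push.

>>> {"name": "carry_out", "arguments": {
  "deltas": [
    [[0,-0.001,0.01,0,0,0,0],[0,-0.002,0.02,0,0,0,0],[0,-0.002,0.03,0,0,0,0],[0,-0.002,0.036,0,0,0,0],[0,-0.002,0.037,0,0,0,0],[0,-0.002,0.037,0,0,0,0],[-0.004,-0.002,0.037,0,0,0,0],[-0.01,-0.002,0.037,0,0,0,0]]
  ]
}}

```text
time_s: 2.2
ee_pos: [434.4, 250.1, 13.8]
tcp_rot: [3.141, 0.0, -2.805]
ft_force: [-0.7, -0.6, -0.2]
opening: 0.3
grasp_force: 0.0
```

```bash
python3 -c "
from h import *
delta(-121.5,0,11.5)"
```

```text
t 2.2 press [-173.8    0.4   13.8] f [-0.7 -0.6 -0.2] open 0.3
d [-0.0523 -0.0004  0.0023] [ 0.01  0.01 -0.01]
```

>>> {"name": "carry_out", "arguments": {
  "deltas": [
    [[-0.003,0,0.002,0,0,0,0],[-0.006,0,0.002,0,0,0,0],[-0.01,0,0.002,0,0,0,0],[-0.014,0,0.002,0,0,0,0],[-0.018,0,0.002,0,0,0,0],[-0.022,0,0.002,0,0,0,0],[-0.025,0,0.002,0,0,0,0],[-0.028,0,0.002,0,0,0,0]]
  ]
}}

```text
time_s: 2.87
ee_pos: [460.8, 259.2, 11.5]
tcp_rot: [3.142, -0.0, -2.805]
ft_force: [-0.1, 0.7, -0.7]
opening: 0.6
grasp_force: 0.2
```

>>> {"name": "carry_out", "arguments": {
  "deltas": [
    [[-0.002,0,0,0,0,0,0],[-0.004,0,0,0,0,0,0],[-0.006,0,0,0,0,0,0],[-0.008,0,0,0,0,0,0],[-0.01,0,0,0,0,0,0],[-0.012,0,0,0,0,0,0],[-0.014,0,0,0,0,0,0],[-0.015,0,0,0,0,0,0]]
  ]
}}

```text
time_s: 3.53
ee_pos: [475.1, 264.3, 11.6]
tcp_rot: [3.141, 0.0, -2.805]
ft_force: [-0.9, 1.1, 0.2]
opening: 0.6
grasp_force: 0.1
```

```bash
python3 -c "
from h import *
delta(-121.5,0,11.5)"
```

```text
t 3.53 press [-130.6    0.2   11.6] f [-0.9  1.1  0.2] open 0.6
d [-0.0091 -0.0002  0.0001] [ 0.01  0.02 -0.03]
```

Now I'll creep to the stop and watch the force.

>>> {"name": "carry_out", "arguments": {
  "deltas": [
    [[-0.001,0,0,0,0,0,0],[-0.002,0,0,0,0,0,0],[-0.003,0,0,0,0,0,0],[-0.004,0,0,0,0,0,0],[-0.005,0,0,0,0,0,0],[-0.006,0,0,0,0,0,0],[-0.007,0,0,0,0,0,0],[-0.007,0,0,0,0,0,0]]
  ]
}}

```text
time_s: 4.2
ee_pos: [481.7, 266.5, 11.6]
tcp_rot: [3.141, 0.0, -2.805]
ft_force: [-0.1, -0.4, -0.3]
opening: 0.3
grasp_force: 0.0
```

```bash
python3 -c "
from h import *
delta(-121.5,0,11.5)
o=[]
for n,c in(('top',(150,300,130,290)),('side',(240,360,260,460))):
    im=arm.capture(n)[c[0]:c[1],c[2]:c[3]]; o.append(cv2.resize(im,(400,int(im.shape[0]*400/im.shape[1])),interpolation=cv2.INTER_CUBIC))
h=max(i.shape[0] for i in o); cv2.imwrite('pics/c3.png',np.hstack([np.pad(i,((0,h-i.shape[0]),(0,0),(0,0))) for i in o]))"
```

```text
t 4.2 press [-123.7    0.2   11.6] f [-0.1 -0.4 -0.3] open 0.3
d [-0.0022 -0.0002  0.0001] [ 0.01  0.02 -0.03]
```

View pics/c3.png

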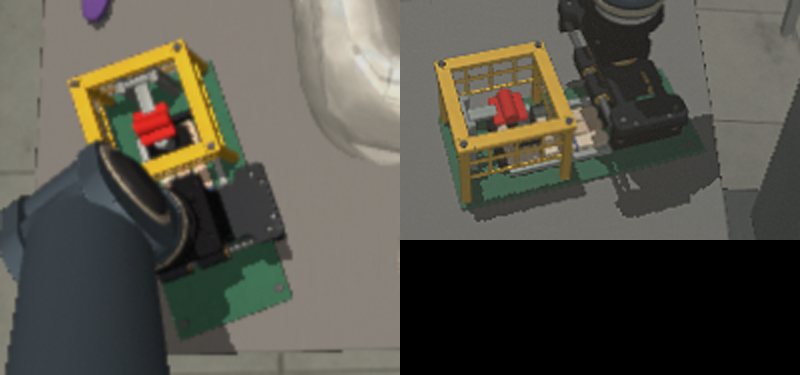

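The bundle is sliding straight between the rails under the guard, with no stop force yet. I'll keep creeping.

>>> {"name": "carry_out", "arguments": {
  "deltas": [
    [[-0.0005,0,0,0,0,0,0],[-0.001,0,0,0,0,0,0],[-0.0015,0,0,0,0,0,0],[-0.002,0,0,0,0,0,0],[-0.0025,0,0,0,0,0,0],[-0.003,0,0,0,0,0,0],[-0.003,0,0,0,0,0,0],[-0.003,0,0,0,0,0,0]]
  ]
}}

```text
time_s: 4.97
ee_pos: [483.0, 267.0, 11.4]
tcp_rot: [-3.141, -0.003, -2.805]
ft_force: [-5.3, -2.3, 4.4]
opening: 0.7
grasp_force: 2.6
```

```bash
python3 -c "
from h import *
delta(-121.5,0,11.5)"
```

```text
t 4.97 press [-122.3    0.2   11.4] f [-5.3 -2.3  4.4] open 0.7
d [-0.0008 -0.0002 -0.0001] [-0.02 -0.14 -0.02]
```

A stop force of about 6 N appeared at the predicted place. I'll back off, rise and look.

>>> {"name": "carry_out", "arguments": {
  "deltas": [
    [[0.002,0,0,0,0,0,0],[0.006,0,0,0,0,0,0],[0.015,0,0,0,0,0,0],[0.03,0,-0.01,0,0,0,0],[0.05,0,-0.04,0,0,0,0],[0.07,0.01,-0.07,0,0,0,0],[0.07,0.03,-0.1,0,0,0,0],[0.07,0.05,-0.13,0,0,0,0]]
  ]
}}

```text
time_s: 5.63
ee_pos: [400.3, 290.6, 142.8]
tcp_rot: [-3.141, 0.0, -2.807]
ft_force: [1.0, 1.1, -0.2]
opening: 0.2
grasp_force: 0.0
```

```bash
python3 -c "
from h import *
delta(-70,0,150)
o=[]
for n,c in(('top',(150,300,130,290)),('side',(240,360,260,460))):
    im=arm.capture(n)[c[0]:c[1],c[2]:c[3]]; o.append(cv2.resize(im,(400,int(im.shape[0]*400/im.shape[1])),interpolation=cv2.INTER_CUBIC))
h=max(i.shape[0] for i in o); cv2.imwrite('pics/c4.png',np.hstack([np.pad(i,((0,h-i.shape[0]),(0,0),(0,0))) for i in o]))"
```

```text
t 5.63 press [-192.5   49.8  142.8] f [ 1.   1.1 -0.2] open 0.2
d [-0.1226 -0.0496 -0.0071] [-0.02  0.01 -0.11]
```

View pics/c4.png

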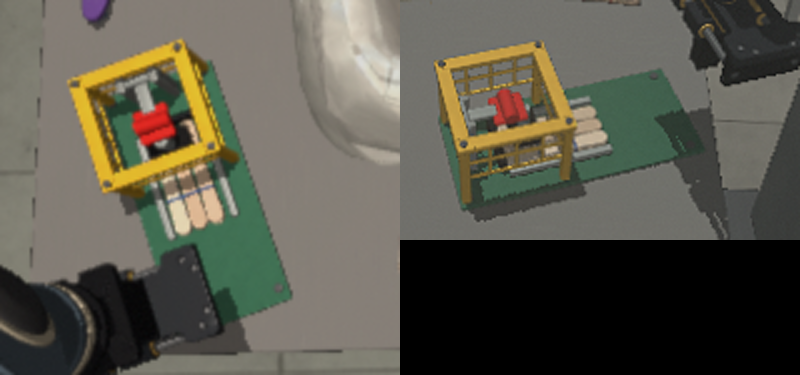

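```bash
python3 -c "
from h import *
Rp=R.from_euler('z',YAW,degrees=True)
def f(n,p,s,o,z):
    w=onplane(n,(np.array(p)+.5)/s-.5+o,z)-C; return Rp.inv().apply(np.c_[w,0*w[:,0]])[:,:2].round(1).tolist()
print(f('top',[[180,235],[198,231],[216,224]],2.5,[130,150],12))
print('band',f('top',[[172,201],[213,187]],2.5,[130,150],18),'rails',f('top',[[169,238],[236,214]],2.5,[130,150],15))
print('side tips',f('side',[[595,104],[604,122],[605,141]]-np.array([400,0]),2,[260,240],12))
print('redbar',f('top',[[154,126]],2.5,[130,150],84), f('side',[[510,104]]-np.array([400,0]),2,[260,240],84))
"
```

```text
[[-111.3, 25.4], [-114.0, 6.4], [-113.8, -13.6]]
band [[-75.4, 20.7], [-76.6, -24.3]] rails [[-110.7, 36.4], [-111.7, -37.3]]
side tips [[-115.6, -25.5], [-116.8, 1.4], [-108.9, 26.2]]
redbar [[-10.2, -3.0]] [[-6.1, 5.9]]
```

The bundle's tips sit at x ≈ -113 mm (home is -112), straight and level with the rail ends, so it is home. Next I go over the window.

>>> {"name": "carry_out", "arguments": {
  "deltas": [
    [[-0.015,-0.005,-0.01,0,0,0,0],[-0.04,-0.015,-0.015,0,0,0,0],[-0.07,-0.025,-0.015,0,0,0,0],[-0.1,-0.035,-0.015,0,0,0,0],[-0.13,-0.045,-0.015,0,0,0,0],[-0.16,-0.05,-0.01,0,0,0,0],[-0.18,-0.05,-0.005,0,0,0,0],[-0.187,-0.05,0,0,0,0,0]]
  ]
}}

```text
time_s: 6.4
ee_pos: [597.8, 305.2, 140.1]
tcp_rot: [-3.141, 0.002, -2.808]
ft_force: [-0.6, -0.0, -0.9]
opening: 0.6
grasp_force: 0.0
```

```bash
python3 -c "
from h import *
delta(-5,0,92)
o=[]
for n,c in(('top',(100,300,60,290)),('side',(160,360,240,460))):
    im=arm.capture(n)[c[0]:c[1],c[2]:c[3]]; o.append(cv2.resize(im,(400,int(im.shape[0]*400/im.shape[1])),interpolation=cv2.INTER_CUBIC))
h=max(i.shape[0] for i in o); cv2.imwrite('pics/c5.png',np.hstack([np.pad(i,((0,h-i.shape[0]),(0,0),(0,0))) for i in o]))"
```

```text
t 6.4 press [ -1.3  -1.7 140.1] f [-0.6 -0.  -0.9] open 0.6
d [0.0038 0.0017 0.0481] [-0.04  0.11 -0.18]
```

View pics/c5.png

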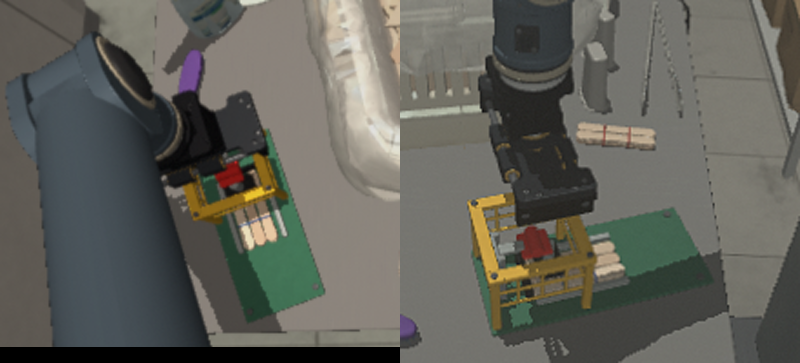

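The body is over the guard and clear of it, with the lever (230,180) under the tool. I'll go down through the window to just above the pad.

>>> {"name": "carry_out", "arguments": {
  "deltas": [
    [[0.002,0.001,0,0,0,0,0],[0.004,0.002,0.005,0,0,0,0],[0.004,0.002,0.015,0,0,0,0],[0.004,0.002,0.025,0,0,0,0],[0.004,0.002,0.035,0,0,0,0],[0.004,0.002,0.043,0,0,0,0],[0.004,0.002,0.048,0,0,0,0],[0.004,0.002,0.05,0,0,0,0]]
  ]
}}

```text
time_s: 7.17
ee_pos: [589.6, 306.2, 90.0]
tcp_rot: [-3.141, -0.002, -2.805]
ft_force: [0.1, -0.4, 0.3]
opening: 0.3
grasp_force: 0.0
```

```bash
python3 -c "
from h import *
delta(-5,0,74)"
```

```text
t 7.17 press [-8.8  2.  90. ] f [ 0.1 -0.4  0.3] open 0.3
d [-0.0038 -0.002   0.016 ] [-0.02 -0.12 -0.03]
```

>>> {"name": "carry_out", "arguments": {
  "deltas": [
    [[-0.002,-0.001,0,0,0,0,0],[-0.004,-0.002,0,0,0,0,0],[-0.004,-0.002,0.003,0,0,0,0],[-0.004,-0.002,0.006,0,0,0,0],[-0.004,-0.002,0.009,0,0,0,0],[-0.004,-0.002,0.012,0,0,0,0],[-0.004,-0.002,0.014,0,0,0,0],[-0.004,-0.002,0.014,0,0,0,0]]
  ]
}}

```text
time_s: 7.83
ee_pos: [594.8, 306.0, 77.6]
tcp_rot: [3.142, 0.0, -2.805]
ft_force: [-0.3, -0.1, 3.8]
opening: 0.6
grasp_force: 1.7
```

```bash
python3 -c "
from h import *
delta(-5,0,72)"
```

```text
t 7.83 press [-3.9  0.1 77.6] f [-0.3 -0.1  3.8] open 0.6
d [ 0.0011 -0.0001  0.0056] [ 0.    0.02 -0.03]
```

The lever is moving. I'll press on to the foot.

>>> {"name": "carry_out", "arguments": {
  "deltas": [
    [[0,0,0.001,0,0,0,0],[0,0,0.002,0,0,0,0],[0,0,0.003,0,0,0,0],[0,0,0.004,0,0,0,0],[0,0,0.005,0,0,0,0],[0,0,0.006,0,0,0,0],[0,0,0.006,0,0,0,0],[0,0,0.006,0,0,0,0]]
  ]
}}

```text
time_s: 8.5
ee_pos: [595.2, 306.2, 71.9]
tcp_rot: [3.141, 0.001, -2.805]
ft_force: [0.2, -1.7, 5.4]
opening: 0.3
grasp_force: 2.5
```

>>> {"name": "carry_out", "arguments": {
  "deltas": [
    [[0,0,0.0005,0,0,0,0],[0,0,0.001,0,0,0,0],[0,0,0.0015,0,0,0,0],[0,0,0.002,0,0,0,0],[0,0,0.0025,0,0,0,0],[0,0,0.003,0,0,0,0],[0,0,0.003,0,0,0,0],[0,0,0.003,0,0,0,0]]
  ]
}}

```text
time_s: 9.17
ee_pos: [595.4, 306.3, 70.7]
tcp_rot: [3.141, 0.002, -2.805]
ft_force: [-2.3, -2.2, 12.9]
opening: 0.6
grasp_force: 6.8
```

>>> {"name": "carry_out", "arguments": {
  "deltas": [
    [[0,0,0.0005,0,0,0,0],[0,0,0.0008,0,0,0,0],[0,0,0.0008,0,0,0,0],[0,0,0.0008,0,0,0,0],[0,0,0.0008,0,0,0,0],[0,0,0.0008,0,0,0,0],[0,0,0.0008,0,0,0,0],[0,0,0.0008,0,0,0,0]]
  ]
}}

```text
time_s: 9.83
ee_pos: [595.5, 306.3, 70.6]
tcp_rot: [3.141, 0.002, -2.805]
ft_force: [-3.2, -2.7, 17.4]
opening: 0.2
grasp_force: 8.5
```

>>> {"name": "carry_out", "arguments": {
  "deltas": [
    [[0,0,0,0,0,0,0],[0,0,0,0,0,0,0],[0,0,0,0,0,0,0],[0,0,0,0,0,0,0],[0,0,0,0,0,0,0],[0,0,0,0,0,0,0],[0,0,0,0,0,0,0],[0,0,0,0,0,0,0]]
  ]
}}

```text
time_s: 10.5
ee_pos: [595.5, 306.3, 70.6]
tcp_rot: [3.141, 0.002, -2.806]
ft_force: [-3.3, -3.6, 17.0]
opening: 1.0
grasp_force: 8.5
```

>>> {"name": "carry_out", "arguments": {
  "deltas": [
    [[0,0,0,0,0,0,0],[0,0,0,0,0,0,0],[0,0,0,0,0,0,0],[0,0,0,0,0,0,0],[0,0,0,0,0,0,0],[0,0,0,0,0,0,0],[0,0,0,0,0,0,0],[0,0,0,0,0,0,0]]
  ]
}}

```text
time_s: 11.17
ee_pos: [595.5, 306.2, 70.6]
tcp_rot: [3.141, 0.002, -2.806]
ft_force: [-4.3, -2.9, 17.6]
opening: 1.0
grasp_force: 8.5
```

>>> {"name": "carry_out", "arguments": {
  "deltas": [
    [[0,0,0,0,0,0,0],[0,0,0,0,0,0,0],[0,0,0,0,0,0,0],[0,0,0,0,0,0,0],[0,0,0,0,0,0,0],[0,0,0,0,0,0,0],[0,0,0,0,0,0,0],[0,0,0,0,0,0,0]]
  ]
}}

```text
time_s: 11.83
ee_pos: [595.5, 306.3, 70.6]
tcp_rot: [3.141, 0.002, -2.805]
ft_force: [-3.1, -2.8, 17.2]
opening: 0.5
grasp_force: 8.5
```

I've held about 17 N for over 2 s. Now I'll release straight up, then back away toward press -x.

>>> {"name": "carry_out", "arguments": {
  "deltas": [
    [[0,0,-0.003,0,0,0,0],[0,0,-0.007,0,0,0,0],[0,0,-0.012,0,0,0,0],[0,0,-0.018,0,0,0,0],[0,0,-0.03,0,0,0,0],[0,0,-0.05,0,0,0,0],[0,0,-0.07,0,0,0,0],[0,0,-0.09,0,0,0,0]]
  ]
}}

```text
time_s: 12.5
ee_pos: [594.2, 306.0, 158.7]
tcp_rot: [3.141, -0.001, -2.805]
ft_force: [0.5, -0.8, -0.2]
opening: 0.5
grasp_force: 0.0
```

>>> {"name": "carry_out", "arguments": {
  "deltas": [
    [[0.01,0,-0.01,0,0,0,0],[0.035,0,-0.01,0,0,0,0],[0.065,0,-0.01,0,0,0,0],[0.095,0.01,-0.01,0,0,0,0],[0.125,0.03,-0.01,0,0,0,0],[0.15,0.05,-0.01,0,0,0,0],[0.17,0.065,-0.01,0,0,0,0],[0.18,0.07,-0.01,0,0,0,0]]
  ]
}}

```text
time_s: 13.17
ee_pos: [397.0, 313.7, 167.7]
tcp_rot: [3.141, -0.002, -2.8]
ft_force: [0.2, -0.3, -0.4]
opening: 0.4
grasp_force: 0.0
```

```bash
python3 -c "
from h import *
delta(-185,50,150)
o=[]
for n,c in(('top',(150,300,130,290)),('side',(240,360,260,460))):
    im=arm.capture(n)[c[0]:c[1],c[2]:c[3]]; o.append(cv2.resize(im,(400,int(im.shape[0]*400/im.shape[1])),interpolation=cv2.INTER_CUBIC))
h=max(i.shape[0] for i in o); cv2.imwrite('pics/c6.png',np.hstack([np.pad(i,((0,h-i.shape[0]),(0,0),(0,0))) for i in o]))"
```

```text
t 13.17 press [-188.    72.7  167.7] f [ 0.2 -0.3 -0.4] open 0.4
d [-0.003  -0.0228  0.0177] [ 0.04 -0.13  0.25]
```

View pics/c6.png

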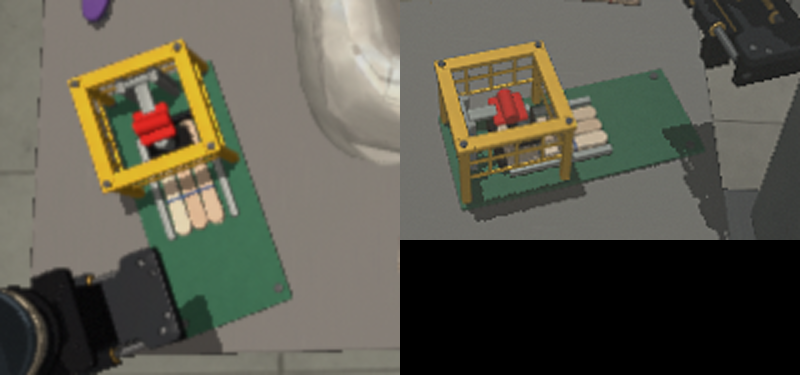

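The lever is back up (154,125), the bundle's tips are unchanged at (197,230), and the arm is clear.

```bash
python3 -c "
from bench import arm
print(arm.hand_in())"
```

```text
the job is handed in; nothing more can be done
None
```

I slid the bundle home against the stop, pressed the lever through the window at about 17 N for over two seconds, let it spring back up and drew the arm clear; the job is handed in at about 13 s, and no verdict was returned.

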